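# Press an assembly square into a frame corner and hold the stud square

### The job

On the plywood board, the aluminium stud has swung a few degrees inwards on its loose screw, so its corner with the fixed aluminium rail is no longer a right angle. Pick up the red assembly square by its black grip post, lay it flat on the board inside the corner and press it firmly but gently into the corner, so that it pushes the stud out and its two outer edges lie flush along rail and stud. Finish while still holding it pressed there against both, so that the screw could be tightened, and leave the parts lying round the board alone.

Things in the scene. Friction and masses are not known exactly. Their poses are not given: they have to be found in the camera images.
- square_grip (a point): Centre of the black grip post on the loose red square; 40 mm above the square's underside. The post is 26 x 26 mm, sides parallel to the legs (this point's x and y axes), its top 62 mm above the underside. It stands on a diagonal brace between the legs; the parts beside the post are at most 18 mm high.
- square_heel (a point): The square's heel at its underside: the point where the two outer edge planes of its legs meet. Axes as square_grip, z up; 42 mm in +x and -42 mm in y from the post.
- square: Red metal assembly square, an L lying flat, 18 mm thick, 0.2 to 0.42 kg; origin under the grip post. Legs 24 mm wide, each reaching 120 mm from the outer corner (heel, at x +42, y -42 mm; 10 mm notch). One outer edge faces +x at x = +42 mm and runs y = -32 to +78; the other faces -y at y = -42 mm and runs x = -78 to +32.
- frame: Fixed plywood assembly board, 240 x 240 x 12 mm, origin under its centre at table height, z up. On it stand the fixed rail on the +x side and the stud on the -y side.
- frame_corner (a point): Inner corner on the board's top face (12 mm above the table), where the rail's inner face meets the stud's inner face once the stud is square; the top and both faces are smooth. Axes as the board. The square belongs here with its heel on this point and its axes parallel to these: its post is then at -42 mm x, +42 mm y from here.
- rail: Fixed aluminium rail on the board, 24 mm wide, 20 mm high, 219 mm long along the board's y; its inner face looks to the board's -x and passes through frame_corner. Origin at its underside, in the middle of its width, 102 mm in +x of the board's centre.
- stud_end (a point): Top inner edge of the stud's free end, 20 mm above the board. The stud is an aluminium rail 24 mm wide, 20 mm high, 191 mm long, along the board's x on its -y side, inner face to +y.
- stud (a joint): Angle of the stud about its loose screw, rad: 0 is square to the rail, positive swung inwards (free end to the board's +y), negative outwards. The screw is 32 mm from the rail's face, 12 mm behind the stud's inner face. It stays where left; about 1 N near the free end moves it. Starts at 0.06 to 0.13.
- disk: Loose silver disk drive, 70 x 100 x 11 mm, beyond the board; to be left alone. Origin centre of its underside.
- dish: Loose round metal screw dish, 77 mm across, 15 mm high; to be left alone. Origin centre of its underside.
- bracket: Loose sheet metal bracket, 22 x 70 x 12 mm, near the table's front edge; to be left alone. Origin centre of its underside.
- fan: Loose black cooling fan, 65 x 96 x 11 mm, right of the board; to be left alone. Origin centre of its underside.
There are look-alikes about, which are no part of the job. There is more than one size of the square; the one meant has the size given above.

How it is judged:
On the way:
1. the gripped square has been brought to the corner, low over or on the board, within 80 mm of it (horizontal distance between square_heel and frame_corner below 0.08 m and z of square_heel in the frame of frame_corner below 0.02 m and contact force between the fingers and square above 1 N), for 0.2 s.
At the end, for the whole second after the job is handed in: Fingers still on the square (over 1.5 N); it rests flat on the board, heel within 3 mm of the corner, edges within 0.02 rad of the board's axes, pressing on rail and on stud with 1.5 to 40 N each; the stud is within 0.02 rad of square (value of joint stud between -0.02 and 0.02 rad and angle between the x axis of square and the x axis of frame, either way round below 0.02 rad and angle between square's own z axis and vertical below 0.03 rad and x of square_heel in the frame of frame_corner between -0.003 and 0.003 m and y of square_heel in the frame of frame_corner between -0.003 and 0.003 m and z of square_heel in the frame of frame_corner between -0.003 and 0.003 m and contact force between square and rail between 1.5 and 40 N and contact force between square and stud between 1.5 and 40 N and contact force between the fingers and square above 1.5 N and linear speed of square below 0.01 m/s); the arm keeps its last pose, push and grip.
It fails at once if a part lying round the board is shifted by more than 15 mm (distance of any of disk, dish, bracket, fan from where it was at the start of the episode above 0.015 m).
It fails at once if the square is rammed into rail or stud (over 80 N) (contact force between square and rail above 80 N or contact force between square and stud above 80 N).
It also fails if it takes over 48 s, if anything falls off the work surface, if the arm or the gripper's body presses on something with over 40 N, if the wrist force passes 120 N, or if a joint passes its speed limit or range.

### The arm

A 6-joint arm with a two-finger parallel gripper is mounted at the origin on a cart in front of the work surface, level with it; the furniture and walls round the work are solid. World frame = base frame: x ahead of the robot, y to its left, z up, the work surface at z = 0. Lengths are in m, angles in rad, forces in N, time in s.
With the tool pointing down it reaches from about 0.35 to 0.975 m from the base axis. Payload 4.9 kg.
Tool frame: the origin (TCP) lies on the mounting face of the last link; the fingertips stand 173 mm ahead of it and the grasp point (between the pads) lies 155 mm ahead of it; z points along the fingers, y is the line along which they close (so a half turn about z gives the same grasp; the last joint's range is limited). The gripper opens to 85 mm and grips with 20 to 120 N. Pads are 22 mm wide; open, the fingers measure 114 mm over their backs; the gripper's body (76 mm by 85 mm) begins 54 mm behind the grasp point. The pads swing forward as they close: fully open they stand 13 mm farther back than shut.
Start: joints at [-1.358, 0.053, 1.613, -0, 1.476, -0.119], TCP at [0.204, -0.591, 0.405] pointing down, gripper open.
Joint ranges: [-3.01, 3.01], [-1.01, 2.22], [0.06, 2.58], [-1.02, 4.17], [0.09, 2.62], [-3.14, 3.14]. Speed limits (rad/s): [2.57, 2.57, 3.14, 3.14, 3.14, 3.14].

### API

Orientations are given as a unit quaternion [w, x, y, z].
In Python, from bench import * gives the robot as it stands.
- The arm moves only by the tool play_rows, never from a script. Its argument "plan" is a list that holds one entry, the list of rows, each a list of 7 numbers: the shift along the tool's x, y, z in cm, then the turn, a rotation vector about the tool's x, y, z in degrees, then the gripper's target within -1 to 1 (fully open at 1, half-way at 0, shut at -1). In form: [[[tx, ty, tz, wx, wy, wz, claw], ...]]. A call has 1 to 10 rows; each row is the pose to reach, as a shift and turn from the pose commanded when the call began, along the tool's axes at that moment; what a row does not reach only later rows make up. A row lasts 1/8 s, in which the tool goes at most 62.5 mm and 10.7 degrees, less where a joint would pass 70% of its speed; a pose out of reach is approached as far as the arm can. A call with a gripper value outside its range is refused whole. The fingers move at their own pace and stop on an object; "squeeze" is the grip in N (left out, the last holds). Time passes only in rows, so rows that repeat a pose let the fingers close. It gives the time, the measured TCP pose, the force, the opening and the grip force at its end, in the units of the state.
- read_state(): the state, without advancing time (a new reading comes with each control period).
- capture(name): name is "scene" or "top" or "wrist"; returns the picture (384x512x3 uint8, blue, green, red); there is no depth.
- camera_info(name): a dict with "fovy" (degrees; the focal length in pixels is half the picture's height over the tangent of half this angle, whatever the lens; pixels are square), "cx", "cy" (the principal point, pixels), "camera_from_world" (4x4, takes a point from world to camera coordinates); the wrist camera has in their place "mount" (4x4, takes a point from camera to tool coordinates, whose origin is the TCP and whose axes are the flange's). Camera axes: x right, y up, looking along -z (the intrinsics and any distortion apply to the point x, -y, -z); pixel columns grow to the right and rows downward; lengths in m; the calibration is good to about 2 mm. A picture is of the moment at which its call begins: read the wrist's pose just before it. camera_info takes no time and is no camera call.
- finish_job(): hands the job in; it is judged then, once.
The state is a dict: "clock": time; "qpos": joint angles; "dq": joint speeds; "tau": joint torques, N m; "tool_pos": TCP position; "ee_rot": TCP orientation; "wrist_force": force on the tool from outside, world axes, zero at the start; "moment": the same for the moment, N m; "gripper_width": finger opening in m; "grasp_force": force on a finger pad.
Only numpy, scipy, OpenCV 4.12 (cv2) and the standard library are available. Lean on these libraries where they do the work, as an engineer would, in place of code of your own. Each camera call takes 0.05 s, during which the arm holds its last target. There are 200 camera calls.

## Working session

There is one attempt and no reset: what is moved stays moved. The work goes in short steps, Python scripts to look and compute and a tool call to move; the robot and the scene stay as the last step left them, time stands still between calls to the robot, and variables do not carry over. Pictures are saved under pics/ and viewed, at most 10 in all, crops included, and the job is handed in when it is done.

Besides the shell and the picture viewer there is one more tool, called after "Call:" as a command line: name --argument value ..., lists and objects as JSON in quotes. play_rows: Moves the arm, as the interface text tells. Its arguments: {"type":"object","properties":{"plan":{"type":"array"},"squeeze":{"type":"number"}},"required":["plan"]}

```bash
mkdir -p pics
python3 - <<'E'
from bench import *
import cv2, numpy as np
np.set_printoptions(precision=4,suppress=True)
s=read_state();print(s)
for n in("scene","top","wrist"):
    i=camera_info(n);print(n,i)
a=capture("top");b=capture("scene")
cv2.imwrite("pics/top.png",cv2.resize(a,(800,600),interpolation=cv2.INTER_CUBIC));cv2.imwrite("pics/scene.png",b);cv2.imwrite("pics/top_raw.png",a)
E
```

```text
{'clock': 0.0, 'qpos': array([-1.358 ,  0.0534,  1.6143, -0.    ,  1.476 , -0.119 ]), 'dq': array([ 0.0012,  0.001 ,  0.0015, -0.0005,  0.0006, -0.0004]), 'tau': array([ -0.0005, -39.3683, -37.0176,  -0.0001,   0.007 ,   0.    ]), 'tool_pos': array([ 0.2035, -0.5906,  0.4034]), 'ee_rot': array([-0.0011,  0.9863,  0.1651, -0.0001]), 'wrist_force': array([-0.3128, -0.5026,  0.6304]), 'moment': array([ 0.031 , -0.0582, -0.0088]), 'grasp_force': 0.0, 'gripper_width': 0.08555235825831428}
scene {'fovy': 54.42716652230377, 'cx': 256.2391840291139, 'cy': 192.9310928268988, 'camera_from_world': array([[-0.7164, -0.6974, -0.0203,  0.4357],
       [ 0.4398, -0.474 ,  0.7629, -0.2929],
       [-0.5417,  0.5375,  0.6463, -0.9838],
       [ 0.    ,  0.    ,  0.    ,  1.    ]])}
top {'fovy': 56.64027977048704, 'cx': 254.23680518115634, 'cy': 192.88054432585804, 'camera_from_world': array([[-0.0033, -1.    ,  0.0038,  0.0125],
       [ 0.9937, -0.0029,  0.1122, -0.5891],
       [-0.1121,  0.0041,  0.9937, -1.1915],
       [ 0.    ,  0.    ,  0.    ,  1.    ]])}
wrist {'fovy': 63.922374392906775, 'cx': 253.46868473823363, 'cy': 192.67481032534423, 'mount': array([[-0.0005,  0.9652,  0.2616,  0.0655],
       [ 1.    ,  0.0005, -0.0001,  0.0003],
       [-0.0002,  0.2616, -0.9652,  0.0307],
       [ 0.    ,  0.    ,  0.    ,  1.    ]])}
```

View pics/top.png

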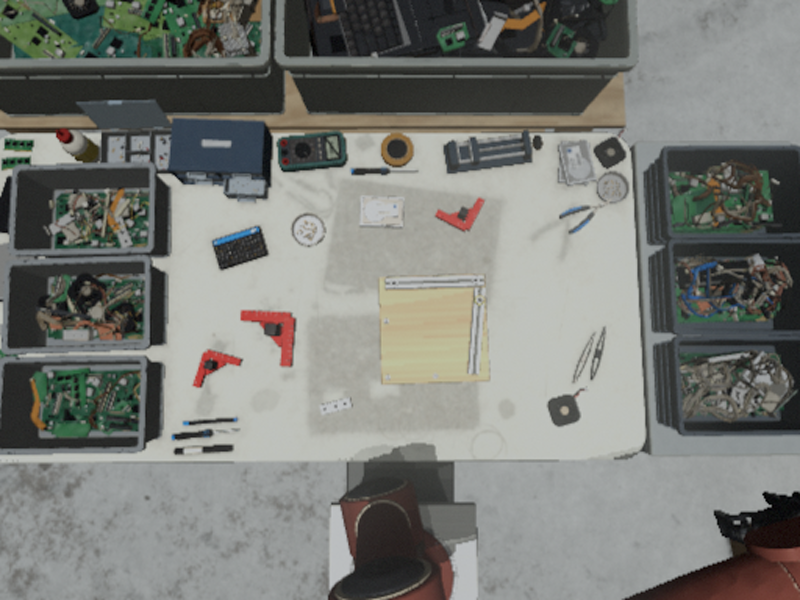

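View pics/scene.png

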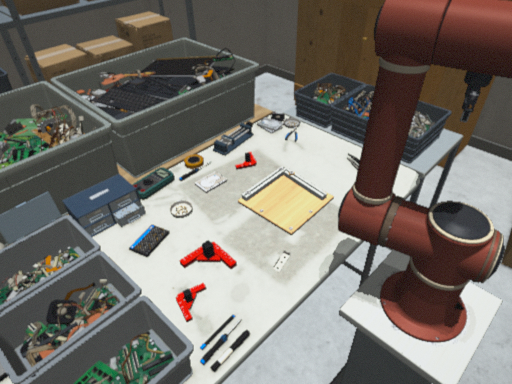

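The top view shows three red squares at about (272,328), (215,365) and (462,212). Only the first has legs of about 54 px, roughly 120 mm at 2.2 mm/px. The other two are about 35–40 px, so they are look-alikes. The rail is the bar along the top of the board and the stud is the bar on the right, leaning left at its lower end. I'll enlarge both areas to confirm.

```bash
cat > h.py <<'E'
from bench import *
import cv2, numpy as np
np.set_printoptions(precision=4,suppress=True)
from scipy.spatial.transform import Rotation as R
def tcp(s):
    T=np.eye(4);q=s["ee_rot"];T[:3,:3]=R.from_quat([*q[1:],q[0]]).as_matrix();T[:3,3]=s["tool_pos"];return T
def px2w(n,uv,z,s=None):
    i=camera_info(n);f=192/np.tan(np.radians(i["fovy"]/2))
    W=np.linalg.inv(i["camera_from_world"]) if n!="wrist" else tcp(s)@i["mount"]
    d=W[:3,:3]@np.array([(uv[0]-i["cx"])/f,-(uv[1]-i["cy"])/f,-1]);o=W[:3,3]
    return o+d*(z-o[2])/d[2]
E
python3 - <<'E'
from h import *
a=cv2.imread("pics/top_raw.png")
# crops in raw px: square (120..200,190..250), board (235..320,165..250)
A=cv2.resize(a[190:250,115:200],None,fx=6,fy=6,interpolation=cv2.INTER_CUBIC)
B=cv2.resize(a[168:252,235:320],None,fx=7,fy=7,interpolation=cv2.INTER_CUBIC)
cv2.imwrite("pics/A.png",A);cv2.imwrite("pics/B.png",B)
E
```

```text
(no output)
```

View pics/A.png

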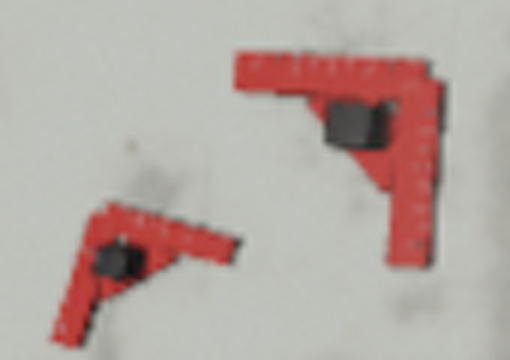

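View pics/B.png

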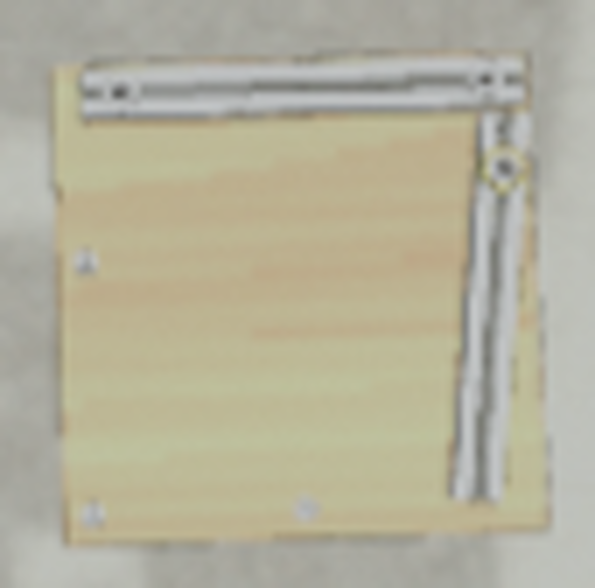

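Crop A confirms the big square at upper right. Its +x edge runs (236,52)→(428,58), its −y edge (443,82)→(432,267), and the post top is centred at about (350,124). Crop B gives the board corners (54,66), (66,544) and (550,528), the rail's inner edge (84,120)→(524,108), and the stud's inner edge (480,112)→(455,497).

Run:
```python
from h import *
A=lambda u,v,z:px2w("top",(115+(u+.5)/6-.5,190+(v+.5)/6-.5),z)[:2]
B=lambda u,v,z:px2w("top",(235+(u+.5)/7-.5,168+(v+.5)/7-.5),z)[:2]
ang=lambda a,b:np.degrees(np.arctan2(*(b-a)[::-1]))
p,q=A(236,52,.018),A(428,58,.018);print("xedge",p,q,np.linalg.norm(p-q),ang(q,p)-90)
r,t=A(443,82,.018),A(432,267,.018);print("yedge",r,t,np.linalg.norm(r-t),ang(t,r))
print("post",A(350,124,.062))
tl,bl,br=B(54,66,.012),B(66,544,.012),B(550,528,.012)
print("board",tl,bl,br,np.linalg.norm(tl-bl),np.linalg.norm(br-bl),ang(bl,tl),ang(br,bl)-90,"centre",(tl+br)/2)
a,b=B(84,120,.032),B(524,108,.032);print("rail",a,b,np.linalg.norm(a-b),ang(b,a)-90)
a,b=B(480,112,.032),B(455,497,.032);print("stud",a,b,np.linalg.norm(a-b),ang(b,a))
```

```text
xedge [0.5731 0.3588] [0.5692 0.2478] 0.11110173705024398 -1.9659982185739295
yedge [0.5553 0.2389] [0.4491 0.2433] 0.10624633979544527 -2.3953089435071586
post [0.5283 0.2821]
board [0.6478 0.0524] [0.4102 0.0464] [ 0.4172 -0.1918] 0.23764798659689512 0.2382364605491926 1.4483159564002495 1.6786700189567512 centre [ 0.5325 -0.0697]
rail [0.6176 0.037 ] [ 0.623  -0.1801] 0.21712073465199397 1.4170990723950325
stud [ 0.6211 -0.1583] [ 0.4328 -0.1427] 0.1889622206573724 -4.749567875889495
```

```bash
cat >> h.py <<'E'
def delta(x,y,z,yaw):
    "shift (cm) and turn (deg) in tool axes to a tool-down pose with tool x at yaw deg"
    T=tcp(read_state());c,s_=np.cos(np.radians(yaw)),np.sin(np.radians(yaw))
    G=np.array([[c,s_,0],[s_,-c,0],[0,0,-1]])
    print("now",T[:3,3],"shift",100*T[:3,:3].T@(np.array([x,y,z])-T[:3,3]),"turn",np.degrees(R.from_matrix(T[:3,:3].T@G).as_rotvec()))
E
python3 - <<'E'
from h import *
delta(.52,-.15,.40,5); delta(.5285,.282,.35,-2.1)
E
```

```text
now [ 0.2035 -0.5907  0.4036] shift [ 44.277  -31.3537   0.4242] turn [-0.1067  0.0013 14.0106]
now [ 0.2035 -0.5907  0.4036] shift [ 59.1518 -71.9113   5.5021] turn [-0.1067  0.0079 21.1106]
```

Call:
play_rows --plan '[[[44, -31, 0.4, 0, 0, 14, 1], [44, -31, 0.4, 0, 0, 14, 1], [44, -31, 0.4, 0, 0, 14, 1], [44, -31, 0.4, 0, 0, 14, 1], [44, -31, 0.4, 0, 0, 14, 1], [44, -31, 0.4, 0, 0, 14, 1], [44, -31, 0.4, 0, 0, 14, 1], [44, -31, 0.4, 0, 0, 14, 1], [59.2, -71.9, 4, 0, 0, 21.1, 1], [59.2, -71.9, 4, 0, 0, 21.1, 1]]]' --squeeze 60

```text
clock: 1.35
tool_pos: [0.505, -0.0592, 0.3907]
ee_rot: [-0.0, 1.0, -0.019, -0.0]
wrist_force: [0.2, 0.7, 0.3]
gripper_width: 0.0855
grasp_force: 0.0
```

Run:
```python
from h import *
delta(.5285,.282,.35,-2.1)
```

```text
now [ 0.505  -0.0592  0.3907] shift [  1.0831 -34.1783   4.0812] turn [-0.0125  0.0295 -0.0326]
```

Call:
play_rows --plan '[[[1.1, -34.2, 4, 0, 0, 0, 1], [1.1, -34.2, 4, 0, 0, 0, 1], [1.1, -34.2, 4, 0, 0, 0, 1], [1.1, -34.2, 4, 0, 0, 0, 1], [1.1, -34.2, 4, 0, 0, 0, 1], [1.1, -34.2, 4, 0, 0, 0, 1], [1.1, -34.2, 4, 0, 0, 0, 1], [1.1, -34.2, 4, 0, 0, 0, 1], [1.1, -34.2, 4, 0, 0, 0, 1]]]'

```text
clock: 2.48
tool_pos: [0.5286, 0.2791, 0.3514]
ee_rot: [0.0, 1.0, -0.019, 0.0]
wrist_force: [0.2, 0.9, -0.3]
gripper_width: 0.0852
grasp_force: 0.0
```

Run:
```python
from h import *
import pickle
s=read_state();a=capture("wrist");pickle.dump((s,a),open("w1.pkl","wb"))
cv2.imwrite("pics/w1.png",cv2.resize(a,(800,600),interpolation=cv2.INTER_CUBIC));delta(.5285,.282,.35,-2.1)
```

```text
now [0.5286 0.2791 0.3515] shift [-0.0219 -0.2905  0.1547] turn [-0.0006 -0.0157 -0.0843]
```

View pics/w1.png

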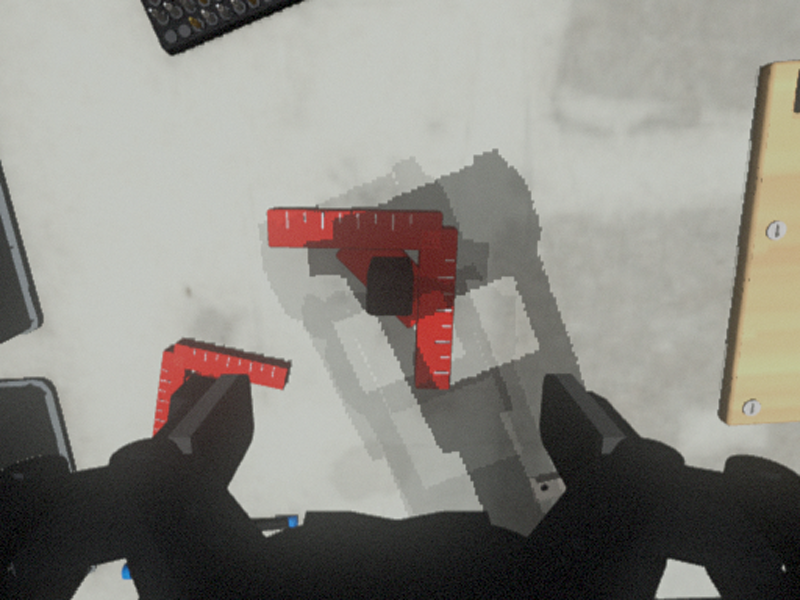

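The wrist view shows the target square with its +x top edge (268,211)→(442,213), its −y edge (457,228)→(450,387), and the post at (367–413, 256–315).

Run:
```python
from h import *
import pickle
s,_=pickle.load(open("w1.pkl","rb"))
P=lambda u,v,z:px2w("wrist",((u+.5)*.64-.5,(v+.5)*.64-.5),z,s)[:2]
p,q,r,t=P(268,211,.018),P(442,213,.018),P(457,228,.018),P(450,387,.018)
ang=lambda a,b:np.degrees(np.arctan2(*(b-a)[::-1]))
print(p,q,np.linalg.norm(p-q),ang(q,p)-90);print(r,t,np.linalg.norm(r-t),ang(t,r))
print(P(390,313,.062),P(413,313,.062),P(367,313,.062))
```

```text
[0.5733 0.3565] [0.5679 0.2486] 0.10801403588215847 -2.8520638245054926
[0.5583 0.2393] [0.45   0.2447] 0.1084170441970809 -2.845061820165788
[0.5175 0.2825] [0.517  0.2696] [0.518  0.2954]
```

Run:
```python
from h import *
delta(.5285,.2825,.198,-2.7)
```

```text
now [0.5286 0.2791 0.3515] shift [-0.028  -0.3403 15.3547] turn [-0.0007 -0.0157  0.5157]
```

Call:
play_rows --plan '[[[0, -0.34, 5, 0, 0, 0.5, 1], [0, -0.34, 9, 0, 0, 0.5, 1], [0, -0.34, 12, 0, 0, 0.5, 1], [0, -0.34, 13.5, 0, 0, 0.5, 1], [0, -0.34, 13.5, 0, 0, 0.5, 1]]]'

```text
clock: 3.15
tool_pos: [0.5284, 0.283, 0.2157]
ee_rot: [0.0, 1.0, -0.023, -0.001]
wrist_force: [0.1, -0.7, 0.1]
gripper_width: 0.0853
grasp_force: 0.0
```

Run:
```python
from h import *
delta(.5285,.2825,.198,-2.7)
```

```text
now [0.5284 0.283  0.2157] shift [0.0113 0.05   1.768 ] turn [0.0385 0.0873 0.0657]
```

Call:
play_rows --plan '[[[0, 0.05, 1, 0, 0, 0, 1], [0, 0.05, 1.8, 0, 0, 0, 1], [0, 0.05, 1.8, 0, 0, 0, 0], [0, 0.05, 1.8, 0, 0, 0, -1], [0, 0.05, 1.8, 0, 0, 0, -1], [0, 0.05, 1.8, 0, 0, 0, -1], [0, 0.05, 1.8, 0, 0, 0, -1], [0, 0.05, 1.8, 0, 0, 0, -1]]]'

```text
clock: 4.15
tool_pos: [0.5288, 0.2832, 0.1989]
ee_rot: [-0.0, 1.0, -0.023, 0.0]
wrist_force: [-0.5, 0.6, 3.3]
gripper_width: 0.0253
grasp_force: 60.3
```

Run:
```python
from h import *
delta(.5285,.2825,.29,-2.7);delta(.545,-.075,.29,1.5)
```

```text
now [0.5288 0.2832 0.1989] shift [-0.0209  0.0709 -9.1058] turn [-0.0173 -0.0568  0.1166]
now [0.5288 0.2832 0.1989] shift [ 3.2389 35.7102 -9.1133] turn [-0.0152 -0.0574 -4.0834]
```

Call:
play_rows --plan '[[[0, 0, -3, 0, 0, 0, -1], [0, 0, -6, 0, 0, 0, -1], [0, 0, -9, 0, 0, 0, -1], [3.2, 35.7, -9.1, 0, 0, -4.1, -1], [3.2, 35.7, -9.1, 0, 0, -4.1, -1], [3.2, 35.7, -9.1, 0, 0, -4.1, -1], [3.2, 35.7, -9.1, 0, 0, -4.1, -1], [3.2, 35.7, -9.1, 0, 0, -4.1, -1], [3.2, 35.7, -9.1, 0, 0, -4.1, -1], [3.2, 35.7, -9.1, 0, 0, -4.1, -1]]]'

```text
clock: 5.4
tool_pos: [0.5437, -0.0776, 0.2878]
ee_rot: [-0.0, 1.0, 0.011, -0.001]
wrist_force: [0.0, -0.6, -3.3]
gripper_width: 0.0254
grasp_force: 61.3
```

Call:
play_rows --plan '[[[0, 0, 0, 0, 0, 0, -1], [0, 0, 0, 0, 0, 0, -1]]]'

```text
clock: 5.65
tool_pos: [0.5441, -0.0738, 0.2885]
ee_rot: [-0.0, 1.0, 0.014, -0.001]
wrist_force: [0.0, 0.2, -4.4]
gripper_width: 0.0253
grasp_force: 61.3
```

Run:
```python
from h import *
import pickle
s=read_state();a=capture("wrist");pickle.dump((s,a),open("w2.pkl","wb"))
cv2.imwrite("pics/w2.png",cv2.resize(a,(800,600),interpolation=cv2.INTER_CUBIC));delta(.545,-.075,.22,1.5);print(s["wrist_force"],s["moment"])
```

```text
now [ 0.5442 -0.0738  0.2887] shift [0.0868 0.1299 6.8739] turn [-0.0309  0.0581  0.1131]
[ 0.0055  0.1778 -4.3812] [ 0.0421 -0.0131  0.0082]
```

View pics/w2.png

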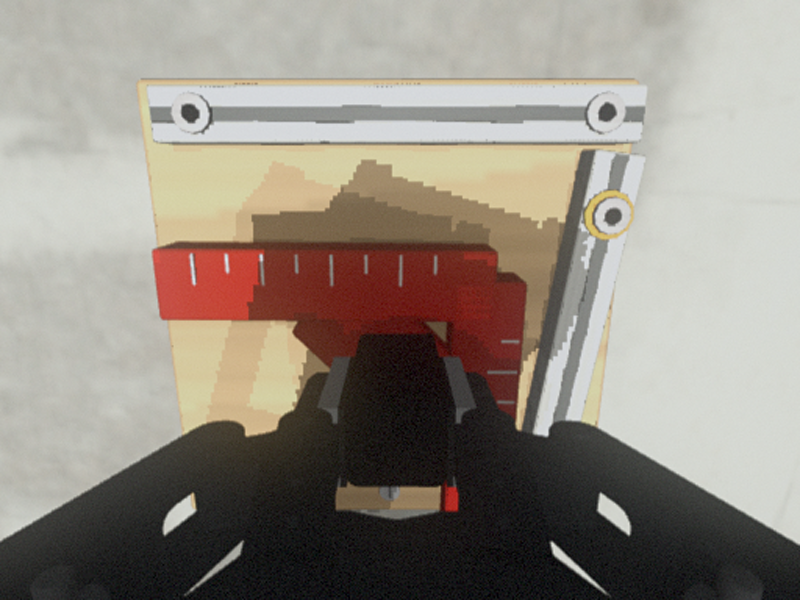

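The wrist view shows the square held level over the board. The rail's inner top edge runs (152,142)→(632,145), and the stud's inner top edge starts at about (593,152). The square's front edge runs (160,250)→(490,250).

Run:
```python
from h import *
import pickle
s,_=pickle.load(open("w2.pkl","rb"))
P=lambda u,v,z:px2w("wrist",((u+.5)*.64-.5,(v+.5)*.64-.5),z,s)[:2]
ang=lambda a,b:np.degrees(np.arctan2(*(b-a)[::-1]))
a,b=P(152,142,.032),P(632,145,.032);print("rail",a,b,np.linalg.norm(a-b),ang(b,a)-90)
a,b=P(152,86,.032),P(645,87,.032);print("rail outer",a,b,np.linalg.norm(a-b),ang(b,a)-90)
print("board top edge",P(138,80,.012),P(638,80,.012))
z=s["tool_pos"][2]-.1989+.018
a,b=P(160,250,z),P(490,250,z);print("sq",a,b,np.linalg.norm(a-b),ang(b,a)-90)
print("sq y edge",P(524,285,z))
print("screw",P(612,216,.033),"stud end",P(593,152,.032))
print("tool yaw",np.degrees(np.arctan2(*tcp(s)[1::-1,0])))
```

```text
rail [0.6188 0.0371] [ 0.6234 -0.1772] 0.21433071901205847 1.232867562775965
rail outer [0.642  0.0346] [ 0.6474 -0.1791] 0.2137953266368683 1.4636234222300715
board top edge [0.6473 0.0504] [ 0.6537 -0.1848]
sq [0.5834 0.0013] [ 0.5863 -0.1024] 0.10374178212890899 1.57873030382558
sq y edge [ 0.5753 -0.1142]
screw [ 0.592  -0.1724] stud end [ 0.62   -0.1602]
tool yaw 1.600763078643825
```

Call:
play_rows --plan '[[[0, 0, 3, 0, 0, 0, -1], [0, 0, 6, 0, 0, 0, -1], [0, 0, 7.2, 0, 0, 0.2, -1], [0, 0, 7.4, 0, 0, 0.2, -1], [0, 0, 7.4, 0, 0, 0.2, -1]]]'

```text
clock: 6.32
tool_pos: [0.545, -0.0749, 0.2165]
ee_rot: [0.0, 1.0, 0.012, 0.001]
wrist_force: [0.7, 0.3, -4.7]
gripper_width: 0.0251
grasp_force: 61.1
```

Call:
play_rows --plan '[[[0, 0, 0.15, 0, 0, 0, -1], [0, 0, 0.3, 0, 0, 0, -1], [0, 0, 0.3, 0, 0, 0, -1]]]'

```text
clock: 6.7
tool_pos: [0.5444, -0.075, 0.2125]
ee_rot: [0.0, 1.0, 0.011, 0.0]
wrist_force: [0.8, 0.1, -4.3]
gripper_width: 0.0254
grasp_force: 61.1
```

Call:
play_rows --plan '[[[0, 0, 0.1, 0, 0, 0, -1], [0, 0, 0.2, 0, 0, 0, -1], [0, 0, 0.2, 0, 0, 0, -1]]]'

```text
clock: 7.08
tool_pos: [0.5447, -0.0751, 0.2109]
ee_rot: [0.0, 1.0, 0.011, 0.0]
wrist_force: [-0.2, 0.7, -1.1]
gripper_width: 0.0255
grasp_force: 61.7
```

Call:
play_rows --plan '[[[0.7, 0.4, 0, 0, 0, 0, -1], [1.4, 0.8, 0, 0, 0, 0, -1], [2.1, 1.2, 0, 0, 0, 0, -1], [2.7, 1.7, 0, 0, 0, 0, -1], [2.7, 2.2, 0, 0, 0, 0, -1], [2.7, 2.7, 0, 0, 0, 0, -1], [2.7, 2.7, 0, 0, 0, 0, -1]]]'

```text
clock: 7.95
tool_pos: [0.5723, -0.1021, 0.2109]
ee_rot: [0.001, 1.0, 0.011, 0.001]
wrist_force: [0.9, -1.2, 4.2]
gripper_width: 0.0256
grasp_force: 62.4
```

Run:
```python
from h import *
import pickle
s=read_state();a=capture("wrist");pickle.dump((s,a),open("w3.pkl","wb"))
cv2.imwrite("pics/w3.png",cv2.resize(a,(800,600),interpolation=cv2.INTER_CUBIC));delta(.58,-.116,.2105,1.4);print(s["wrist_force"],s["moment"])
```

```text
now [ 0.5722 -0.102   0.2109] shift [0.7442 1.4217 0.0468] turn [ 0.0716 -0.086  -0.1108]
[ 0.8744 -1.2439  4.2283] [-0.1084  0.0178 -0.0058]
```

View pics/w3.png

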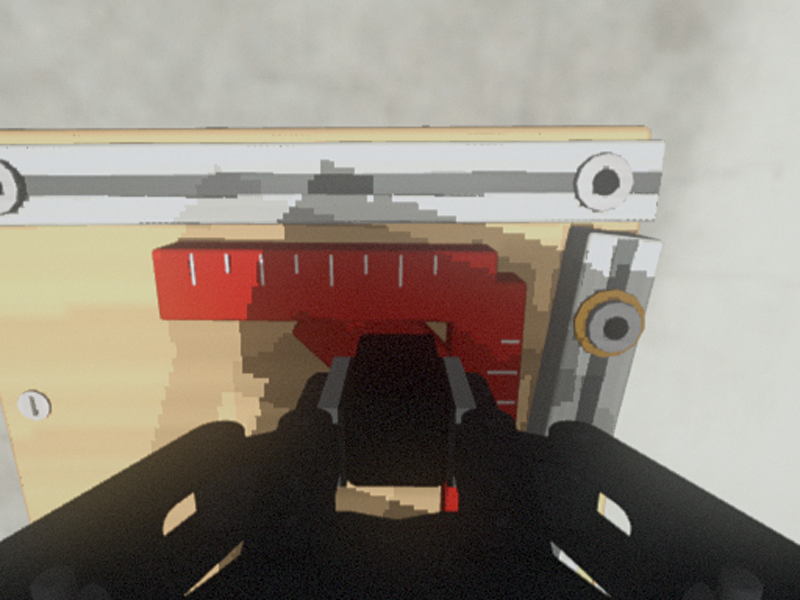

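The square is on the board, with a gap of about 28 px (9 mm) to the rail and about 45 px (14 mm) to the stud near the screw. This agrees with the computed remaining shift.

Call:
play_rows --plan '[[[0, 0.2, -0.05, 0, 0, 0, -1], [0.1, 0.4, -0.05, 0, 0, 0, -1], [0.2, 0.6, -0.05, 0, 0, 0, -1], [0.3, 0.8, -0.05, 0, 0, 0, -1], [0.4, 1.0, -0.05, 0, 0, 0, -1], [0.5, 1.1, -0.05, 0, 0, 0, -1], [0.5, 1.1, -0.05, 0, 0, 0, -1]]]'

```text
clock: 8.88
tool_pos: [0.5771, -0.112, 0.2109]
ee_rot: [-0.0, 1.0, 0.011, -0.0]
wrist_force: [-1.7, 1.6, 5.3]
gripper_width: 0.0253
grasp_force: 62.6
```

Run:
```python
from h import *
s=read_state();delta(.58,-.116,.2105,1.4);print(s["wrist_force"],s["moment"])
```

```text
now [ 0.5771 -0.112   0.2109] shift [0.2769 0.4039 0.0406] turn [-0.0345  0.0273 -0.096 ]
[-1.6905  1.5535  5.2569] [ 0.0601  0.0272 -0.1104]
```

Call:
play_rows --plan '[[[0.05, 0.1, -0.05, 0, 0, 0, -1], [0.1, 0.2, -0.05, 0, 0, 0, -1], [0.15, 0.3, -0.05, 0, 0, 0, -1], [0.15, 0.3, -0.05, 0, 0, 0, -1]]]'

```text
clock: 9.38
tool_pos: [0.5786, -0.1152, 0.2109]
ee_rot: [-0.0, 1.0, 0.011, -0.0]
wrist_force: [-0.1, 1.4, 2.0]
gripper_width: 0.0252
grasp_force: 62.1
```

Call:
play_rows --plan '[[[0.05, 0.05, 0, 0, 0, 0, -1], [0.1, 0.1, 0, 0, 0, 0, -1], [0.1, 0.1, 0, 0, 0, 0, -1]]]'

```text
clock: 9.75
tool_pos: [0.5796, -0.1162, 0.211]
ee_rot: [-0.0, 1.0, 0.011, -0.0]
wrist_force: [-0.9, 1.0, 0.3]
gripper_width: 0.0252
grasp_force: 62.0
```

Call:
play_rows --plan '[[[0.05, 0.05, 0, 0, 0, 0, -1], [0.1, 0.1, 0, 0, 0, 0, -1], [0.1, 0.1, 0, 0, 0, 0, -1]]]'

```text
clock: 10.12
tool_pos: [0.5806, -0.1166, 0.211]
ee_rot: [-0.001, 1.0, 0.011, -0.001]
wrist_force: [-1.8, 4.4, 1.2]
gripper_width: 0.0249
grasp_force: 62.1
```

Call:
play_rows --plan '[[[0.05, 0.05, 0, 0, 0, 0, -1], [0.1, 0.1, 0, 0, 0, 0, -1], [0.1, 0.1, 0, 0, 0, 0, -1]]]'

```text
clock: 10.5
tool_pos: [0.5812, -0.117, 0.2112]
ee_rot: [-0.002, 1.0, 0.012, -0.002]
wrist_force: [-6.6, 7.7, 6.6]
gripper_width: 0.0254
grasp_force: 62.6
```

Call:
play_rows --plan '[[[0.03, 0.03, 0, 0, 0, 0, -1], [0.03, 0.03, 0, 0, 0, 0, -1], [0.03, 0.03, 0, 0, 0, 0, -1]]]'

```text
clock: 10.88
tool_pos: [0.5814, -0.117, 0.2112]
ee_rot: [-0.002, 1.0, 0.012, -0.002]
wrist_force: [-7.7, 9.1, 7.1]
gripper_width: 0.0255
grasp_force: 62.9
```

Run:
```python
from h import *
import pickle
s=read_state();a=capture("wrist");b=capture("top");pickle.dump((s,a),open("w4.pkl","wb"))
A=cv2.resize(a[80:300,80:450],None,fx=2,fy=2,interpolation=cv2.INTER_CUBIC)
cv2.imwrite("pics/w4.png",A)
cv2.imwrite("pics/t4.png",cv2.resize(b[168:252,235:320],None,fx=7,fy=7,interpolation=cv2.INTER_CUBIC))
delta(.58,-.116,.2105,1.4);print(s["wrist_force"],s["moment"])
```

```text
now [ 0.5814 -0.117   0.2111] shift [-0.1357 -0.1064  0.0642] turn [-0.2404  0.2611 -0.0483]
[-7.6643  9.0668  7.0755] [1.3254 0.9981 0.0516]
```

View pics/w4.png

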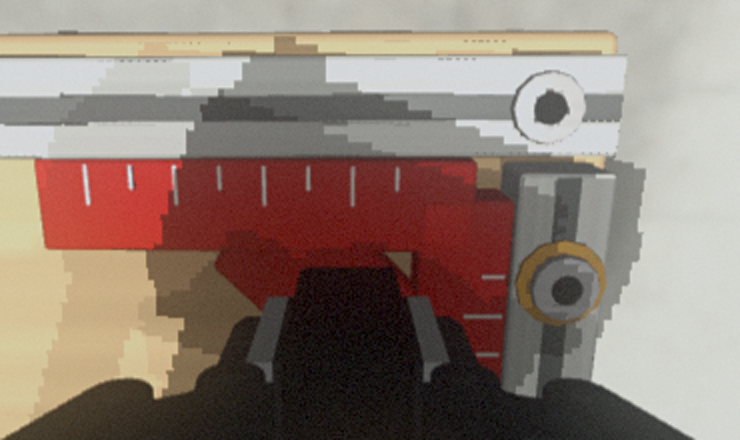

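View pics/t4.png

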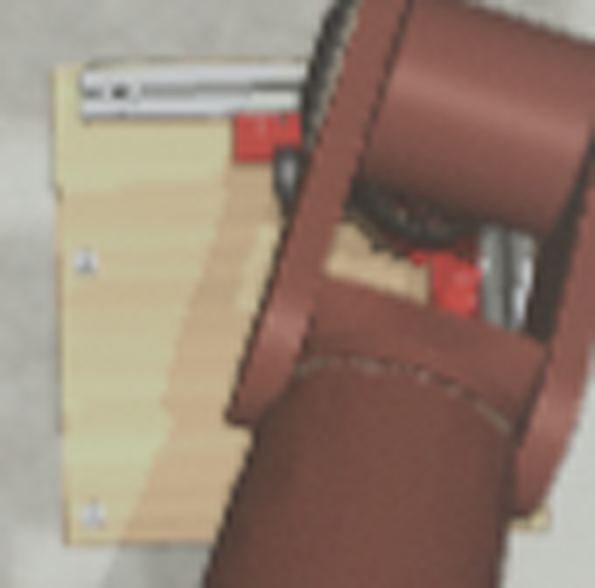

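The crop shows the square flush along the rail, with no gap from (40,157) to (475,157), and against the stud. The z moment is about zero, and the forces are about 8 N and 9 N. I'll press slightly harder to cover board friction, then check.

Call:
play_rows --plan '[[[0.05, 0.04, -0.03, 0, 0, 0, -1], [0.1, 0.08, -0.03, 0, 0, 0, -1], [0.1, 0.08, -0.03, 0, 0, 0, -1], [0.1, 0.08, -0.03, 0, 0, 0, -1], [0.1, 0.08, -0.03, 0, 0, 0, -1], [0.1, 0.08, -0.03, 0, 0, 0, -1]]]'

```text
clock: 11.72
tool_pos: [0.582, -0.1173, 0.2113]
ee_rot: [-0.003, 1.0, 0.012, -0.003]
wrist_force: [-9.4, 11.0, 9.9]
gripper_width: 0.0256
grasp_force: 63.0
```

Run:
```python
from h import *
s=read_state();delta(.58,-.116,.2105,1.4);print(s["wrist_force"],s["moment"],s["dq"])
```

```text
now [ 0.582  -0.1173  0.2113] shift [-0.1913 -0.1376  0.0775] turn [-0.3235  0.3901 -0.0226]
[-9.4339 11.0263  9.8994] [1.6303 1.3783 0.16  ] [ 0.0012  0.001   0.0004 -0.0005  0.001  -0.0012]
```

```bash
python3 -c "
from bench import *
print(finish_job())"
```

```text
the job is handed in; nothing more can be done
None
```

The job is handed in, with no verdict returned: the red square is still gripped and held flat in the corner, flush with the rail and stud in the last wrist image, with about 9 N (rail direction) and 11 N (stud direction) measured at the wrist.

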